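Unclamp the sieve stack on the shaker

ROBOT

A 6-joint arm with a two-finger parallel gripper is mounted at the origin on the work surface. World frame = base frame: x ahead of the robot, y to its left, z up, the work surface at z = 0. Lengths are in mm, angles in rad, forces in N, time in s.
With the tool pointing down it reaches from about 250 to 850 mm from the base axis. Payload 12.5 kg.
Tool frame: the origin (TCP) lies at the very end of the fingers, on their centre line; the grasp point (between the pads) lies 19 mm behind it (bot.tcp_to_grasp is the distance from the TCP to the grasp point, in mm); z points along the fingers, y is the direction in which the jaws open and shut (so a half turn about z gives the same grasp; the last joint's range is limited). The gripper opens to 93 mm and grips with 3 to 60 N. Pads are 15 mm wide; open, the fingers measure 128 mm over their backs; the gripper's body (75 mm by 188 mm) begins 65 mm behind the grasp point.
Start: joints at [1.135, 0.351, 1.652, -0, 1.139, -0.085], TCP at [188.975, 516.5, 218.633] pointing down, gripper open.
Joint ranges: [-2.75, 2.75], [-0.79, 2.1], [0.01, 2.65], [-1.57, 4.71], [0.07, 3.14], [-2.87, 2.87]. Speed limits (rad/s): [2.22, 2.22, 2.79, 3.14, 3.14, 3.14].

INTERFACE

Orientations are given as a unit quaternion [x, y, z, w].
In Python, from station import bot, snapshot, camera_params, boxes_of, trace, place_of gives the robot as it stands. Calls block until the motion is done:
- bot.move_to(position, orientation): joint-space move of the TCP to a pose.
- bot.move_linear(position, frame=None, rate=150): straight line of the TCP; frame=None keeps the orientation; rate is the mean speed in mm/s.
- bot.set_joints(angles): joint-space move.
- bot.move_gripper(opening): finger opening in mm; the grip force is fixed at half the most; returns when the fingers have stopped.
- bot.wait(seconds).
- bot.solve_ik(position, orientation): joint angles nearest the present ones, or None.
- snapshot(name): name is "side" or "top" or "wrist"; returns the picture (480x640x3 uint8, red, green, blue); there is no depth.
- camera_params(name): a dict with "fx", "fy", "cx", "cy" (pixels), "distortion" ([k1, k2, p1, p2, k3] as OpenCV has them; the pictures are not rectified), "world_from_camera" (4x4, takes a point from camera to world coordinates). Camera axes: x right, y down, z forward; pixel columns grow to the right and rows downward; lengths in mm; the calibration is good to about 2 mm. A picture is of the moment at which its call begins: read the wrist's pose just before it. camera_params takes no time and is no camera call; for the wrist camera it gives the pose at the moment of the call.
A pose or a line that the arm cannot do raises bot.IKError and nothing moves.
- bot.close_job(): hands the job in, once; it reports no verdict.
Trained networks look in the newest picture that a camera, given by its name, has taken for a name from the list of things; names that differ only in an ending like _2 or _b are one class to them, and where a whole thing is asked for, a point or a joint stands for the part that bears it (a point fixed in the world has none). Each returns a list of dicts, best first, with "conf" (0 to 1); they miss things now and then, are a little off and sometimes report something else, mostly with a low value. They report only what shows in the picture. A call takes as long as a camera call. They do not tell look-alikes from the thing itself.
- boxes_of(camera, target): "extent" ([left, top, right, bottom] in pixels, round what is visible of it).
- trace(camera, target): "pixels" (480x640 bool, what is visible of it) and "extent" ([left, top, right, bottom] in pixels, round what is visible of it).
- place_of(camera, target): "xy" ([column, row] in pixels: a listed point, or the origin of a listed thing).
Readings, each from a call of its own:
- bot.get_t(): time.
- bot.get_q(): joint angles.
- bot.get_joint_velocities(): joint speeds.
- bot.get_effort(): joint torques, N m.
- bot.get_ee_pos(): TCP position.
- bot.get_orientation(): TCP orientation.
- bot.get_wrist_force(): force on the tool from outside, world axes, zero at the start.
- bot.get_torque(): the same for the moment, N m.
- bot.get_width(): finger opening in mm.
Only numpy, scipy, OpenCV 4.12 (cv2) and the standard library are available. Lean on these libraries where they do the work, as an engineer would, in place of code of your own. Each camera call takes 0.05 s, during which the arm holds its last target.

TASK

Release the clamp of the sieve shaker: roll a fingertip along the knurled rim of the big black clamp wheel to turn it two full turns anticlockwise (seen from above), no more, then push the bar beneath it sideways, towards the front of the shaker, until it is completely clear of the sieve lid. Touch and push only, without squeezing or forcing anything; lift nothing, and leave the sieve stack seated and everything else where it stands.

Things in the scene. Friction and masses are not known exactly. Their poses are not given: they have to be found in the camera images.
- shaker: sieve shaker, a fixed white box 220 (x) by 300 (y) by 60 mm high, its middle 30 mm to -y of the origin; origin at table height straight under the middle of the sieve stack; front (control panel) faces own -x, z up. A vertical threaded stud (14 mm thick, top 245 mm above the table) at own x 0, y -100 mm carries the wheel and the bar
- wheel_mid (a point): centre of the black clamp wheel, on the stud's axis, half-way up it (205 mm above the table when tight). Wheel: 96 mm across, 26 mm thick, 36 upright ridges round the rim, white index mark on top; underside 6 mm above the bar. The stud stands 27 mm out of it when tight. Rises 4 mm a turn, the bar with it. Needs about 2 N along the rim; a fingertip pressed on the rim with 4 to 12 N takes it along
- wheel (a joint): turn of the wheel in rad, 0 = fully tight, growing anticlockwise seen from above (loosening), 6.283 per turn; starts tight, at 0 to 0.2, stops at 18.8, stays where it is left
- bar_end (a point): middle of the swing bar's section, 120 mm from the stud's axis, 179 mm above the table when tight. Bar: flat aluminium, 24 mm wide, 14 mm thick, ends 137 mm from the stud, at the start along the shaker's +y over the lid. Its rubber foot (22 mm across, 18 mm high, 100 mm from the stud) is caught in the lid's collar until the wheel is loosened more than a turn; then about 1 N moves the bar here
- bar (a joint): swing of the bar about the stud in rad, 0 = over the lid's middle, growing anticlockwise seen from above, towards the shaker's front; range 0 to 1.7, stays where it is left; from 0.75 on it is clear of the lid
- lid_top (a point): centre of the top face of the sieve stack's lid, 153 mm above the table. The stack (pan, two sieves, lid; steel, 104 mm across, 83 mm high, loose, about 0.9 kg) stands in a low rim on the shaker; on the lid's middle is a collar 37 mm across and 5 mm high for the bar's foot
- jar: small lidded jar, 38 mm across, 45 mm high, on the shaker's top near its front; origin under its middle; leave alone
- spare_sieve: spare steel sieve, 103 mm across, 30 mm high, on the table; leave alone
- beaker: clear beaker, 68 mm across, 85 mm high, on the table; leave alone
- bottle: white bottle, 54 mm across, 120 mm high, on the table; leave alone
- brush: sieve brush lying on the table; leave alone
- dish: white bowl, 90 mm across, 30 mm high, on the table; leave alone
- weight: brass weight, 32 mm across, 52 mm high, on the table; leave alone
There are look-alikes about, which are no part of the job. Leave any brown or turquoise look-alike of the part that bears lid_top alone.

How it is judged (in metres and radians):
On the way, in this order (a step that is already met when the one before it is completed fails the run):
1. the wheel is loosened by two turns (1.8 to 2.3), the bar still over the lid (value of joint wheel between 11.3 and 14.5 rad and value of joint bar below 0.2 rad), for 0.2 s.
2. the bar is swung clear of the lid (value of joint bar above 0.75 rad), for 0.2 s.
At the end, for the whole second after the job is handed in: wheel at 11.3 to 14.5 rad (two turns, from 1.8 to 2.3), bar at more than 0.75 rad, both at rest; sieve stack upright and within 10 mm of where it stood (value of joint wheel between 11.3 and 14.5 rad and value of joint bar above 0.75 rad and velocity of joint bar between -0.05 and 0.05 rad/s and velocity of joint wheel between -0.05 and 0.05 rad/s and distance of lid_top from where it was at the start of the episode below 0.01 m and angle between lid_top's own z axis and vertical below 0.05 rad); the robot touches nothing.
It fails at once if the bar is forced aside before the wheel is loosened (value of joint bar above 0.25 rad and value of joint wheel below 11.3 rad).
It fails at once if the sieve stack is lifted, tipped or dragged (distance of lid_top from where it was at the start of the episode above 0.012 m or angle between lid_top's own z axis and vertical above 0.1 rad).
It fails at once if a bystander is lifted or displaced (distance of any of jar, spare_sieve, beaker, bottle, brush, dish, weight from where it was at the start of the episode above 0.03 m).
It fails at once if something is squeezed or forced by the fingers (over 50 N) (contact force between the fingers and anything else above 50 N).
It also fails if it takes over 61 s, if anything falls off the work surface, if the arm or the gripper's body presses on something with over 40 N, if the wrist force passes 120 N, or if a joint passes its speed limit or range.

## Working session

There is one attempt and no reset: what is moved stays moved. The work goes in short steps, each a Python script; the robot and the scene stay as the last script left them, time stands still between calls to the robot, and variables do not carry over. Pictures are saved under pics/ and viewed, and the job is handed in when it is done.

```bash
ls; mkdir -p pics; python3 - <<'E'
from station import *
import cv2
print(bot.get_t(),bot.get_ee_pos(),bot.get_orientation(),bot.get_width())
for n in ["side","top","wrist"]:
    im=snapshot(n); cv2.imwrite(f"pics/a_{n}.png",im[:,:,::-1])
    p=camera_params(n); print(n,p)
    for t in ["wheel_mid","bar_end","lid_top","shaker","jar"]:
        try: print(t,[(r['xy'],round(r['conf'],2)) for r in place_of(n,t)[:4]])
        except Exception as e: print(t,e)
print(bot.get_t())
E
```

```text
pics
0.0 [188.84288669 516.18685293 218.10014819] [ 1.74493633e-01  9.84658127e-01 -5.68358238e-04 -1.45114356e-04] 92.93400999252714
side {'fx': 541.4253880878475, 'fy': 541.4253880878475, 'cx': 320.8255104369408, 'cy': 242.32134739762805, 'distortion': array([0.01900108, 0.        , 0.        , 0.        , 0.        ]), 'world_from_camera': array([[ 9.27547236e-01, -2.80223749e-01,  2.47246386e-01,
         1.93059934e+02],
       [-3.73607994e-01, -7.10485996e-01,  5.96344461e-01,
        -6.99653039e+02],
       [ 8.55521376e-03, -6.45510883e-01, -7.63703154e-01,
         1.06385775e+03],
       [ 0.00000000e+00,  0.00000000e+00,  0.00000000e+00,
         1.00000000e+00]])}
wheel_mid [([371.0, 259.3], 0.84)]
bar_end [([347.8, 229.2], 0.53)]
lid_top [([352.4, 244.5], 0.84), ([265.0, 298.8], 0.8), ([348.4, 192.2], 0.55)]
shaker [([351.4, 281.8], 0.83), ([242.6, 195.6], 0.29)]
jar [([333.0, 305.3], 0.89)]
top {'fx': 576.2497371008247, 'fy': 576.2497371008247, 'cx': 333.9452883764587, 'cy': 242.82153781016967, 'distortion': array([-0.00489761,  0.        ,  0.        ,  0.        ,  
[... 479 characters left out ...]
[345.5, 327.7], 0.88), ([234.5, 188.8], 0.64)]
shaker [([334.5, 229.7], 0.87)]
jar []
wrist {'fx': 347.7470160082265, 'fy': 347.7470160082265, 'cx': 313.3830613311216, 'cy': 237.35856806712857, 'distortion': array([-0.04088574,  0.        ,  0.        ,  0.        ,  0.        ]), 'world_from_camera': array([[ 3.43492727e-01,  9.07166322e-01,  2.43026771e-01,
         1.21512546e+02],
       [ 9.39153574e-01, -3.32293598e-01, -8.70145332e-02,
         5.41225239e+02],
       [ 1.81958632e-03,  2.58128320e-01, -9.66108927e-01,
         3.83724734e+02],
       [ 0.00000000e+00,  0.00000000e+00,  0.00000000e+00,
         1.00000000e+00]])}
wheel_mid []
bar_end []
lid_top []
shaker []
jar []
0.9
```

View pics/a_top.png

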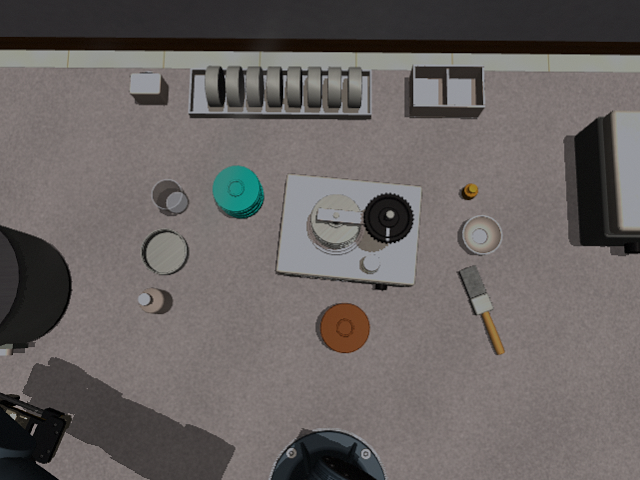

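View pics/a_side.png

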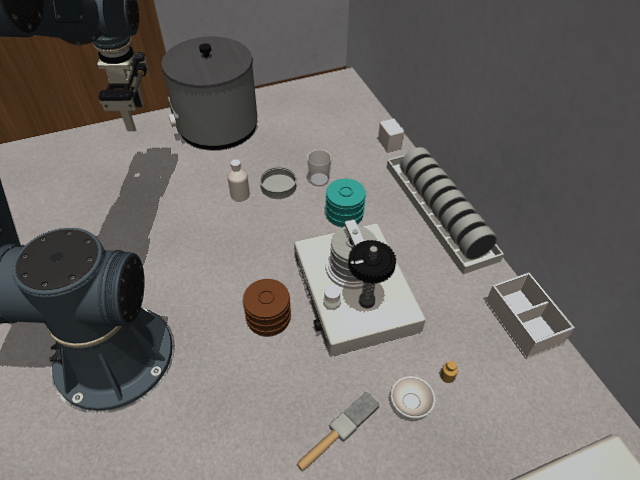

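```bash
cat > h.py <<'E'
import numpy as np, cv2
from station import *
def ray(n,px):
    p=camera_params(n);K=np.array([[p['fx'],0,p['cx']],[0,p['fy'],p['cy']],[0,0,1]])
    u=cv2.undistortPoints(np.array([[px]],float),K,p['distortion'])[0,0]
    T=p['world_from_camera'];return T[:3,3],T[:3,:3]@np.array([u[0],u[1],1])
def at_z(n,px,z):
    o,d=ray(n,px);return o+d*(z-o[2])/d[2]
def proj(n,P):
    p=camera_params(n);K=np.array([[p['fx'],0,p['cx']],[0,p['fy'],p['cy']],[0,0,1]])
    T=np.linalg.inv(p['world_from_camera']);r,_=cv2.Rodrigues(T[:3,:3])
    return cv2.projectPoints(np.array(P,float).reshape(-1,1,3),r,T[:3,3],K,p['distortion'])[0][:,0]
E
python3 - <<'E'
from h import *
for n,t,px,z in [("side","wheel",[371.0, 259.3],205),("top","wheel",[389.7,219],205),("side","bar",[347.8,229.2],179),("top","bar",[324.5,217],179),
 ("side","lid",[352.4,244.5],153),("top","lid",[336.1,218.1],153),("side","sh",[351.4,281.8],0),("top","sh",[334.5,229.7],0),("side","jar",[333,305.3],60)]:
    print(n,t,at_z(n,px,z).round(1))
E
```

```text
side wheel [ 548.8 -108.1  205. ]
top wheel [ 549.3 -115.2  205. ]
side bar [548.4   4.5 179. ]
top bar [557.2  10.2 179. ]
side lid [550.1 -19.7 153. ]
top lid [560.3 -12.6 153. ]
side sh [559.6 -12.4   0. ]
top sh [563.6  -9.2   0. ]
side jar [475.  -94.7  60. ]
```

The pictures show the real shaker: wheel at about (388,218) in the top view, white index mark pointing to the bottom of the picture, bar over the lid to its left, and a brown and a turquoise look-alike stack. The box is turned about -0.08 rad. I'll close the gripper and take a closer look with the wrist camera.

```bash
cat >> h.py <<'E'
def quat(az):  # tool x azimuth az, pointing down
    # Rx=(2x^2-1,2xy) -> az = 2*atan2(y,x)
    return [np.cos(az/2),np.sin(az/2),0,0]
E
python3 - <<'E'
from h import *
p=bot.get_ee_pos()
bot.move_gripper(0); print(bot.get_t(),bot.get_width())
az=np.pi
print(bot.solve_ik([600,-112,330],quat(az)))
bot.move_linear([p[0],p[1],330],rate=300)
bot.move_to([600,-112,330],quat(az)); print(bot.get_t(),bot.get_ee_pos(),bot.get_q())
im=snapshot("wrist"); cv2.imwrite("pics/b_w.png",im[:,:,::-1])
for t in ["wheel_mid","bar_end","lid_top"]:
    for r in place_of("wrist",t)[:3]:print(t,r['xy'],r['conf'],at_z("wrist",r['xy'],dict(wheel_mid=205,bar_end=179,lid_top=153)[t]).round(1))
im=snapshot("top"); cv2.imwrite("pics/b_t.png",im[:,:,::-1])
print(bot.get_t(),bot.get_wrist_force())
E
```

```text
2.35 0.6746694662631026
[-2.60800755e-01  3.81111907e-01  1.33456354e+00 -4.44089210e-16
  1.42591721e+00 -1.83159708e+00]
5.525 [ 600.10052447 -111.30313829  330.02709842] [-2.59718968e-01  3.81000540e-01  1.33465873e+00  1.48970768e-04
  1.42587270e+00 -1.83129169e+00]
wheel_mid [314.0, 169.4] 0.85 [ 548.2 -110.2  205. ]
bar_end [443.3, 182.2] 0.62 [561.    7.4 179. ]
lid_top [564.5, 237.1] 0.8 [619.6 151.2 153. ]
lid_top [414.3, 172.8] 0.79 [554.7 -12.4 153. ]
5.775 [ 0.06264511 -0.37975837  0.65636317]
```

View pics/b_w.png

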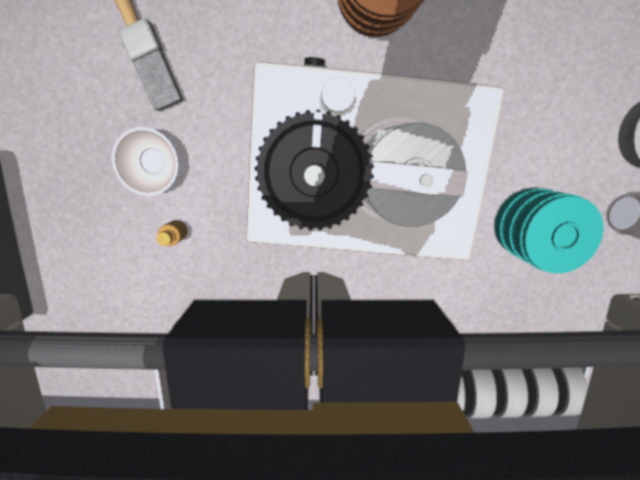

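The close view has the wheel centred near (314,170) with its index mark at (317,135) and the bar over the true lid at (414,173). Next I'll fit the rim circle to fix the centre.

```bash
python3 - <<'E'
from h import *
from scipy.optimize import least_squares
im=cv2.imread("pics/b_w.png")
snapshot("wrist")
for r in trace("wrist","wheel")[:2]: print(r['conf'],r['extent'])
m=trace("wrist","wheel")[0]['pixels'].astype(np.uint8)
cs,_=cv2.findContours(m,cv2.RETR_EXTERNAL,cv2.CHAIN_APPROX_NONE)
c=max(cs,key=cv2.contourArea); h=cv2.convexHull(c)[:,0].astype(float); area=cv2.contourArea(cv2.convexHull(c))
th=np.linspace(0,2*np.pi,120,endpoint=False)
def hull(x,y,r=48,zs=(192,218)):
    P=[[x+r*np.cos(t),y+r*np.sin(t),z] for z in zs for t in th]
    return cv2.convexHull(proj("wrist",P).astype(np.float32))
def f(v):
    H=hull(v[0],v[1],v[2]); return [cv2.pointPolygonTest(H,(float(a),float(b)),True) for a,b in h]
s=least_squares(f,[548,-110,48],loss='soft_l1',diff_step=1e-3);print(s.x,np.sqrt(np.mean(np.square(f(s.x)))))
# box corners z=60
for n,l in [("wrist",[(256,62),(502,87),(471,259),(247,240)])]:
    Q=np.array([at_z(n,p,60) for p in l]);print(Q.round(1), [np.linalg.norm(Q[i]-Q[(i+1)%4]).round(1) for i in range(4)], 'yaw',np.arctan2(-(Q[1]-Q[0])[0],(Q[1]-Q[0])[1]),np.arctan2(-(Q[2]-Q[3])[0],(Q[2]-Q[3])[1]),Q.mean(0))
# stud top
print(at_z("wrist",(314,175),245))
g=cv2.cvtColor(im,cv2.COLOR_BGR2GRAY)[120:150,290:345]; ys,xs=np.where(g>170);print(len(xs)); print(at_z("wrist",(xs.mean()+290,ys.mean()+120),218))
cv2.imwrite("pics/b_crop.png",cv2.resize(im[90:300,230:400],None,fx=3.4,fy=2.8,interpolation=cv2.INTER_CUBIC))
print(bot.get_t())
E
```

```text
0.68 [253.1, 109.6, 373.3, 230.7]
[ 549.45158245 -110.33669564   46.89973224] 0.433214801566879
[[ 435.5 -177.1   60. ]
 [ 460.5  112.4   60. ]
 [ 674.6   98.8   60. ]
 [ 648.3 -197.1   60. ]] [np.float64(290.5), np.float64(214.5), np.float64(297.1), np.float64(213.8)] yaw -0.08639658156060659 -0.08871312265056853 [554.73269273 -40.76110769  60.        ]
[ 549.27382527 -110.84705767  245.        ]
160
[ 521.52101656 -108.89494253  218.        ]
5.925
```

View pics/b_crop.png

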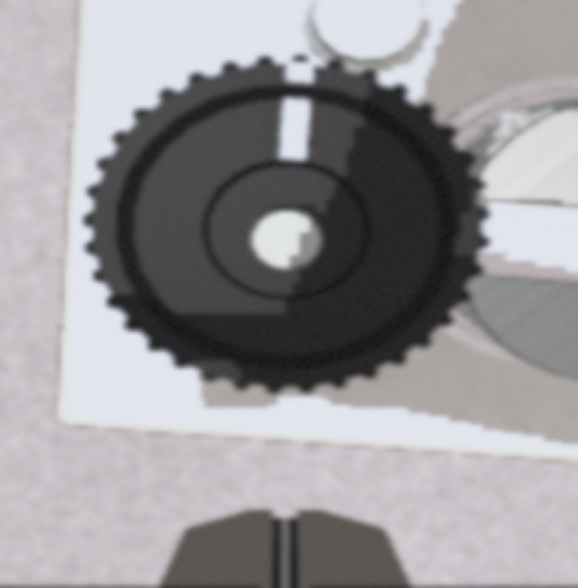

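```bash
cat >> h.py <<'E'
C=np.array([549.3,-110.5])
def pose(phi,r,z):
    return [C[0]+r*np.cos(phi),C[1]+r*np.sin(phi),z],quat(phi+np.pi)
def force(phi,F0):
    F=np.array(bot.get_wrist_force())-F0
    return F[0]*np.cos(phi)+F[1]*np.sin(phi), -F[0]*np.sin(phi)+F[1]*np.cos(phi), F[2]
E
python3 - <<'E'
from h import *
phi=-4.35
p,q=pose(phi,72,270)
print(bot.solve_ik(p,q))
bot.move_to([549.3,-110.5,330],quat(phi/2+np.pi))
bot.move_to(p,q); print(bot.get_t(),bot.get_q()[5])
p,q=pose(phi,64,198); bot.move_linear(p,q,rate=200)
bot.wait(.1); F0=np.array(bot.get_wrist_force()); print(F0,bot.get_ee_pos(),p,bot.get_t())
np.save("F0.npy",F0)
for r in np.arange(60,53,-.5):
    p,q=pose(phi,r,198); bot.move_linear(p,q,rate=50)
    e=bot.get_ee_pos(); f=force(phi,F0)
    print(r,np.round(f,2),round(np.hypot(e[0]-C[0],e[1]-C[1]),2),bot.get_t())
    if f[0]>3: break
E
```

```text
[-1.70841007e-01  2.56198178e-01  1.65001076e+00 -4.44089210e-16
  1.23538371e+00  2.60836267e+00]
9.7583 2.6075925136006823
[ 0.58531183 -0.12640996  0.55009759] [527.42946188 -50.73776926 199.58618227] [np.float64(526.6114198369195), np.float64(-50.65663503625926), 198] 10.3667
60.0 [-0.09  0.95 -0.58] 59.67 10.6167
59.5 [ 0.88  0.92 -0.75] 59.47 10.8667
59.0 [ 0.59  0.12 -1.4 ] 58.99 11.1167
58.5 [-0.57  0.24 -0.68] 58.48 11.3667
58.0 [ 0.66 -0.06 -0.11] 57.98 11.6167
57.5 [ 0.87  0.42 -0.58] 57.48 11.8667
57.0 [ 1.27  0.05 -0.63] 56.98 12.1167
56.5 [ 0.87  0.91 -0.63] 56.47 12.3667
56.0 [ 2.82  0.57 -0.52] 56.27 12.6167
55.5 [6.95 1.16 1.94] 56.15 12.8667
```

```bash
cat >> h.py <<'E'
def stroke(phi0,phi1,r,z,F0,step=0.2,tgt=7.5,verbose=True):
    n=int(round((phi1-phi0)/step)); phi=phi0; log=[]
    for i in range(n):
        phi=phi0+(phi1-phi0)*(i+1)/n; z+=0.6366*(phi1-phi0)/n
        p,q=pose(phi,r,z); bot.move_linear(p,q,rate=60)
        f=force(phi,F0); log.append((round(phi,2),round(r,2),*np.round(f,1)))
        if f[0]>25 or f[0]>35: print("STOP force",f); break
        r+=np.clip(0.08*(f[0]-tgt),-.6,.6)
    if verbose:
        for l in log: print(*l)
    return phi,r,z
E
python3 - <<'E'
from h import *
F0=np.load("F0.npy")
s=stroke(-4.35,-3.35,55.4,198,F0)
print(s,bot.get_t(),bot.get_q()[5])
im=snapshot("wrist"); cv2.imwrite("pics/c_w.png",im[:,:,::-1])
E
```

```text
-4.15 55.4 6.7 1.7 2.5
-3.95 55.34 7.2 1.4 2.4
-3.75 55.31 7.0 1.6 2.3
-3.55 55.27 6.2 0.9 2.0
-3.35 55.16 7.6 1.9 3.0
(-3.35, np.float64(55.17057294768871), 198.6366) 14.6167 1.4896522710798747
```

View pics/c_w.png

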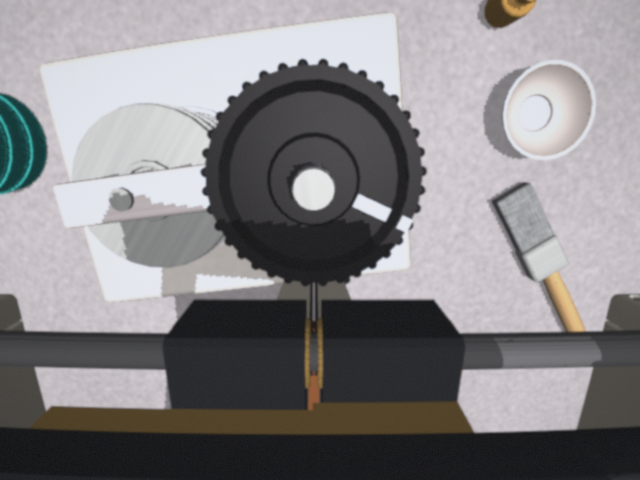

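The index mark now sits at (385,212), seen clearly beside the fingers. I'll measure how far it moved and, if it tracked, carry on the stroke.

```bash
cat >> h.py <<'E'
def mark(im,zt):
    # angle of white mark: sample polar ring r 24..40 on wheel top
    th=np.linspace(-np.pi,np.pi,720,endpoint=False); g=im.max(2).astype(float)
    v=[]
    for rr in (26,29,32,35):
        P=proj("wrist",[[C[0]+rr*np.cos(t),C[1]+rr*np.sin(t),zt] for t in th])
        s=cv2.remap(g.astype(np.float32),P[:,0].astype(np.float32)[None],P[:,1].astype(np.float32)[None],cv2.INTER_LINEAR,borderValue=0)[0]
        s[(P[:,1]>270)]=0   # finger zone
        v.append(s)
    v=np.min(v,0); k=v>150
    return (np.angle(np.sum(np.exp(1j*th[k]))),int(k.sum())) if k.any() else (None,0)
def wheel_angle(zt):
    im=snapshot("wrist"); a,n=mark(im,zt)
    return im,(None if a is None else (a-3.05)%(2*np.pi)),n
E
python3 - <<'E'
from h import *
im=cv2.imread("pics/c_w.png"); print(mark(im,218.6))
E
```

```text
(None, 0)
```

```bash
python3 - <<'E'
from h import *
im=cv2.imread("pics/c_w.png"); print(bot.get_t(),bot.get_ee_pos(),proj("wrist",[[*C,218.6],[*C,245]]))
a=at_z("wrist",(375,208),218.6);d=a[:2]-C;print(a,np.hypot(*d),np.arctan2(d[1],d[0]), at_z("wrist",(314,189),245))
th=np.linspace(-np.pi,np.pi,36,endpoint=False)
print(im.max(2)[200:220:4,360:400:6])
E
```

```text
14.6667 [494.21361896 -99.30292781 198.46377395] [[313.07019451 182.36572908]
 [312.90829867 190.84839254]]
[ 533.37550188 -133.85605378  218.6       ] 28.268266463259465 -2.1692127650718334 [ 549.8389878  -110.99396081  245.        ]
[[239 239 191  72  72  70  36]
 [239 239 239 231  92  69  33]
 [236 239 239 239 238 157  37]
 [ 76 220 239 239 239 149  38]
 [ 68  68 142 238 239  47  38]]
```

```bash
python3 - <<'E'
from h import *
im=cv2.imread("pics/c_w.png");g=im.max(2)
for rr in (24,26,28,30,32,35,38):
    th=np.linspace(-2.4,-1.9,26)
    P=proj("wrist",[[C[0]+rr*np.cos(t),C[1]+rr*np.sin(t),218.6] for t in th]).round().astype(int)
    print(rr,P[13],g[P[:,1],P[:,0]])
E
```

```text
24 [366 203] [ 70  69  69  72 108 171 232 238 239 239 239 239 239 239 240 239 222 172
 107  70  72  72  74  73  72  74]
26 [371 204] [ 68  69  68  66 101 163 229 238 239 239 239 239 239 239 239 238 229 163
  74  72  72  73  73  74  71  73]
28 [375 206] [ 67  68  68  68  72 146 223 238 239 239 239 239 239 239 239 238 173 113
  72  73  72  71  71  73  72  70]
30 [380 208] [ 66  68  69  68  69  89 222 238 239 239 239 239 239 239 238 223 174  74
  71  70  71  71  71  73  72  72]
32 [384 209] [ 67  67  67  66  65  79 164 238 239 239 239 239 239 239 238 178  93  72
  71  69  73  72  70  72  72  71]
35 [390 212] [ 41  40  39  42  40  46  77  99 117 151 151 116 116 149 138  76  47  39
  44  39  46  42  48  42  46  50]
38 [397 214] [37 37 39 40 37 40 37 39 37 38 38 37 38 33 36 37 36 36 35 32 36 37 35 36
 36 35]
```

```bash
sed -i 's/(26,29,32,35)/(24,26,28,30,32)/' h.py; python3 - <<'E'
from h import *
F0=np.load("F0.npy")
print(mark(cv2.imread("pics/c_w.png"),218.6))
phi,r,z=stroke(-3.35,-1.2,55.17,198.64,F0)
print(wheel_angle(220)[1:],bot.get_t())
phi,r,z=stroke(phi,0.85,r,z,F0)
im,a,n=wheel_angle(221.3);print(a,n,bot.get_t(),bot.get_q()[5],phi,r,z)
cv2.imwrite("pics/d_w.png",im[:,:,::-1])
E
```

```text
(np.float64(-2.1860248881228976), 22)
-3.15 55.17 7.6 2.0 3.2
-2.96 55.18 8.0 0.7 4.1
-2.76 55.22 8.2 1.0 3.3
-2.57 55.27 9.5 0.0 1.4
-2.37 55.43 8.2 0.2 1.7
-2.18 55.49 8.1 1.2 1.4
-1.98 55.54 6.8 1.1 -0.0
-1.79 55.49 7.6 0.9 -0.6
-1.59 55.5 8.2 1.0 -0.5
-1.4 55.55 6.2 1.4 -0.7
-1.2 55.45 5.7 1.1 -1.6
(np.float64(3.1808254296197567), 21) 18.475
-0.99 55.3 7.5 0.6 -2.6
-0.79 55.3 7.8 1.5 -1.9
-0.58 55.32 8.9 1.4 -1.2
-0.38 55.44 7.0 0.8 -2.0
-0.17 55.4 7.3 1.7 -2.0
0.03 55.38 7.4 2.5 -1.5
0.24 55.37 8.3 1.3 -2.2
0.44 55.43 7.2 1.3 -1.1
0.65 55.41 7.5 2.7 -1.2
0.85 55.41 7.6 2.1 -0.3
5.235950623843079 22 22.1083 -2.6162081437118543 0.8500000000000001 55.41854150021646 201.31372
```

View pics/d_w.png

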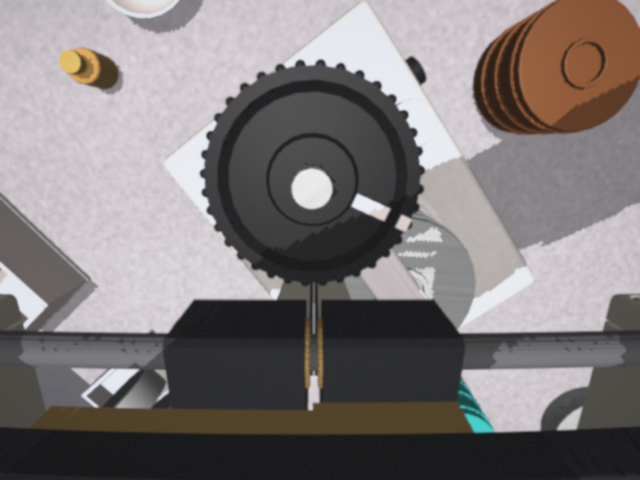

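No slip: the mark reads 5.24 rad after 5.2 rad of stroke, and the bar is still over the lid. On to the second stroke.

```bash
cat >> h.py <<'E'
def restart(phi_from,phi_to,z):
    F0=np.load("F0.npy")
    p,q=pose(phi_from,63,z); bot.move_linear(p,q,rate=100)
    p,q=pose(phi_from,66,268); bot.move_linear(p,q,rate=250)
    p,q=pose(phi_to,66,268); bot.move_to(p,q)
    p,q=pose(phi_to,62,z); bot.move_linear(p,q,rate=200); bot.wait(.1)
    F0=np.array(bot.get_wrist_force()); np.save("F0.npy",F0)
    r=56.8
    while True:
        p,q=pose(phi_to,r,z); bot.move_linear(p,q,rate=40); f=force(phi_to,F0)
        print('touch',round(r,2),np.round(f,1))
        if f[0]>4.5 or r<53.5: return r,F0
        r-=0.45
E
python3 - <<'E'
from h import *
r,F0=restart(0.85,-4.35,201.4)
print(wheel_angle(221.3)[1:],bot.get_t())
phi,r,z=stroke(-4.35,-1.75,r,201.4,F0)
print(wheel_angle(223)[1:],bot.get_t())
phi,r,z=stroke(phi,.85,r,z,F0)
im,a,n=wheel_angle(224.6);print(a,n,bot.get_t(),bot.get_q()[5],phi,r,z)
cv2.imwrite("pics/e_w.png",im[:,:,::-1])
E
```

```text
touch 56.8 [-0.  0. -0.]
touch 56.35 [ 0.8 -0.2  1.6]
touch 55.9 [5.1 0.6 2.8]
(np.float64(5.222860654453122), 21) 28.4833
-4.15 55.9 3.4 2.0 0.8
-3.95 55.57 3.9 1.9 0.7
-3.75 55.29 5.3 1.8 2.0
-3.55 55.11 6.7 1.4 2.5
-3.35 55.04 6.9 1.0 2.1
-3.15 55.0 7.8 1.6 3.4
-2.95 55.02 9.1 2.2 3.2
-2.75 55.15 7.9 1.0 2.6
-2.55 55.18 9.5 1.6 1.8
-2.35 55.34 7.6 1.0 1.1
-2.15 55.35 8.0 1.3 0.6
-1.95 55.39 6.0 -0.4 0.3
-1.75 55.27 6.6 1.1 -0.0
(np.float64(1.5009460245752146), 20) 33.0833
-1.55 55.19 7.4 0.7 -0.8
-1.35 55.19 6.7 1.6 -0.9
-1.15 55.13 6.1 0.9 -0.9
-0.95 55.01 6.3 0.8 -1.0
-0.75 54.92 6.3 -0.0 -1.2
-0.55 54.82 5.3 1.0 -1.3
-0.35 54.65 6.9 0.7 -0.2
-0.15 54.61 6.4 0.3 -1.6
0.05 54.52 6.7 0.8 -0.5
0.25 54.45 7.5 0.8 -0.8
0.45 54.45 7.0 0.5 -1.3
0.65 54.41 7.1 0.3 -1.0
0.85 54.38 7.7 0.7 0.3
4.07530667126685 22 37.6833 -2.611107604299837 0.8500000000000005 54.39431746710403 204.71031999999994
```

View pics/e_w.png

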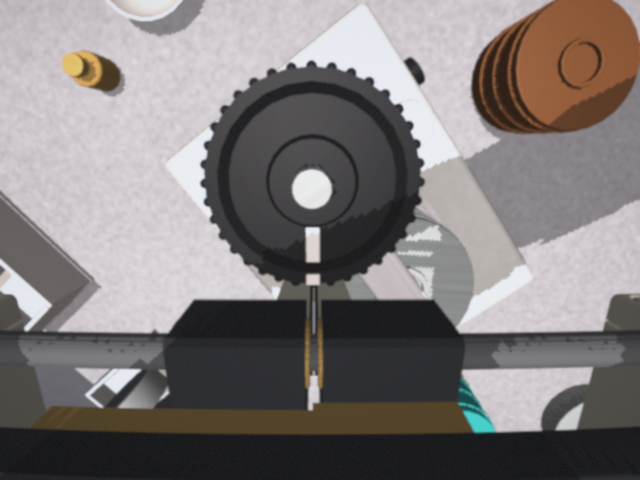

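The wheel stands at 10.36 rad (6.28 + 4.08), with the bar untouched. A short third stroke of 2.15 rad is left, ending next to the bar.

```bash
sed -i 's/rate=60/rate=80/; s/r=56.8/r=55.8/' h.py; python3 - <<'E'
from h import *
r,F0=restart(0.85,-1.3,204.8)
print(bot.get_t())
phi,r,z=stroke(-1.3,.85,r,204.8,F0)
im,a,n=wheel_angle(226);print(a,n,bot.get_t(),bot.get_q()[5],phi,r,z)
cv2.imwrite("pics/f_w.png",im[:,:,::-1])
p,q=pose(.85,62,206); bot.move_linear(p,q,rate=100); print(bot.get_t())
E
```

```text
touch 55.8 [ 9.   1.1 -0.3]
40.9167
-1.1 55.8 9.1 2.2 0.1
-0.91 55.93 7.8 1.5 0.4
-0.71 55.95 7.2 1.9 -0.2
-0.52 55.93 7.3 1.7 -1.6
-0.32 55.91 7.2 1.8 -0.1
-0.13 55.89 6.0 0.3 0.5
0.07 55.77 7.1 1.3 -0.5
0.26 55.74 7.3 1.3 1.4
0.46 55.72 6.8 1.1 1.1
0.65 55.67 6.6 0.6 1.1
0.85 55.59 6.9 0.8 2.3
6.261331559389748 23 44.725 -2.6124588255888708 0.8499999999999999 55.54371590657744 206.16868999999997
44.975
```

View pics/f_w.png

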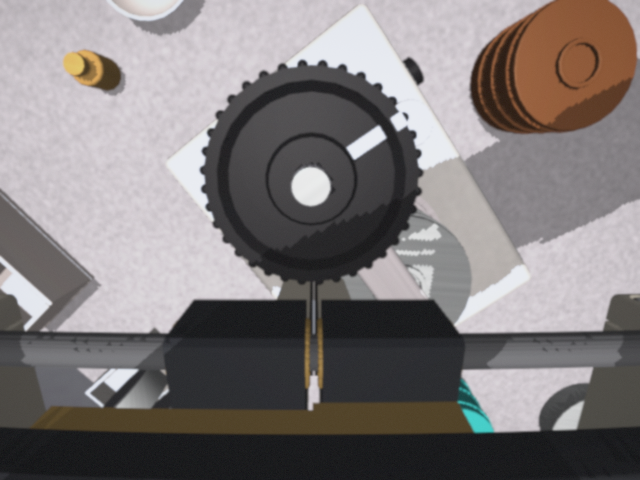

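The wheel reads 12.54 rad (6.28 + 6.26) with the mark back at the front and the bar still over the lid. Now I'll push the bar from its +x side.

```bash
python3 - <<'E'
from h import *
B0=np.pi/2-0.087; Q=quat(.85+np.pi)
def tcp(b,a=105,extra=0,z=182.5):
    h=7.5*abs(np.cos(.94+b-.0))+17.5*abs(np.sin(.94+b)); s=12+h+extra; A=B0+b
    return [C[0]+a*np.cos(A)+s*np.sin(A),C[1]+a*np.sin(A)-s*np.cos(A),z]
p=tcp(0,extra=18,z=206); bot.move_linear(p,Q,rate=150)
bot.move_linear(tcp(0,extra=18),Q,rate=100)
bot.wait(.1);F0=np.array(bot.get_wrist_force());print(bot.get_ee_pos(),bot.get_t())
bot.move_linear(tcp(0,extra=4),Q,rate=70)
for b in np.arange(0,1.06,.15):
    bot.move_linear(tcp(b),Q,rate=65); F=np.array(bot.get_wrist_force())-F0
    print(round(b,2),F.round(1),bot.get_t())
    if np.linalg.norm(F)>20: print("STOP");break
bot.move_linear(tcp(b,extra=20),Q,rate=100)
bot.move_linear(tcp(b,extra=20,z=300),Q,rate=250)
im=snapshot("wrist");cv2.imwrite("pics/g_w.png",im[:,:,::-1])
im=snapshot("side");cv2.imwrite("pics/g_s.png",im[:,:,::-1])
im=snapshot("top");cv2.imwrite("pics/g_t.png",im[:,:,::-1])
print(bot.get_t(),mark(cv2.imread("pics/g_w.png"),226))
E
```

```text
[607.00889313 -10.49496304 183.06564847] 45.9833
0.0 [ 0.1 -0.3  0.3] 46.5833
0.15 [-0.  -0.3 -0.2] 46.9833
0.3 [ 0.5 -0.2 -0.5] 47.3833
0.45 [0.  0.5 0.3] 47.7917
0.6 [ 0.2 -0.8  0.2] 48.2083
0.75 [ 0.4 -0.3 -0. ] 48.6
0.9 [ 0.8 -0.5  0.9] 48.9917
1.05 [ 0.4  0.6 -0. ] 49.3917
50.5083 (np.float64(2.9888763440402895), 24)
```

View pics/g_w.png

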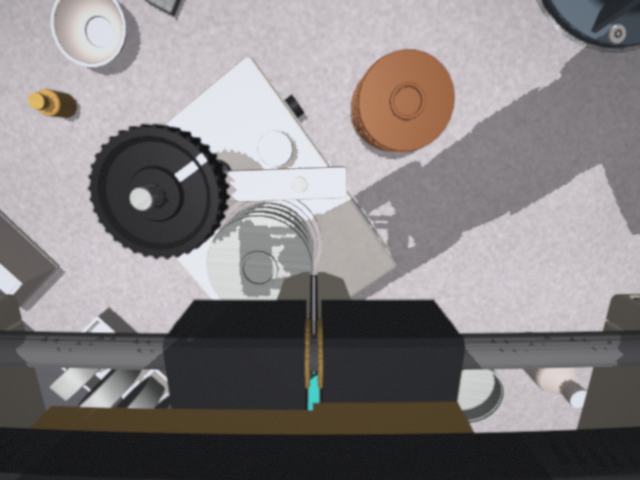

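View pics/g_s.png

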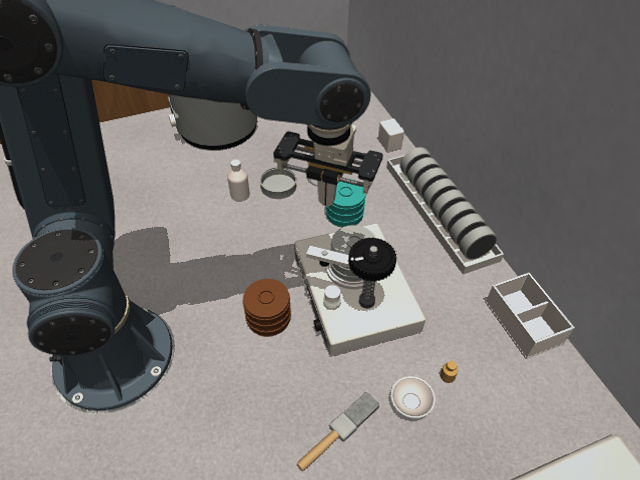

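View pics/g_t.png

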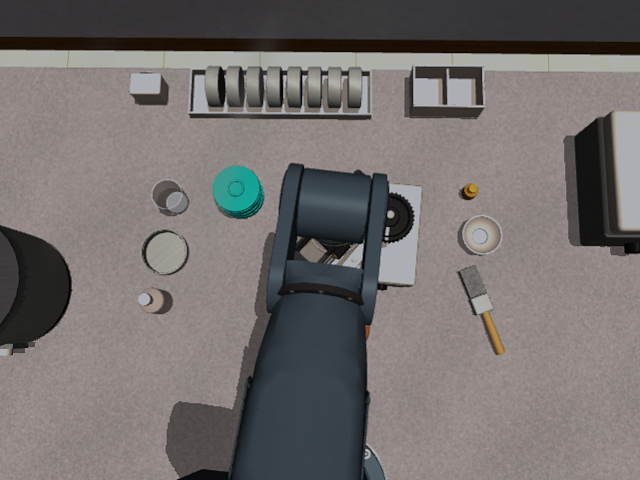

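The bar end now lies at (345,183) in the wrist view, off the lid at (262,265). I'll measure its angle and the lid's position.

```bash
python3 - <<'E'
from h import *
for px in [(299,184),(345,183)]:
    d=at_z("wrist",px,194)[:2]-C; print(np.hypot(*d),(np.arctan2(d[1],d[0])-(np.pi/2-.087)))
d=at_z("wrist",(188,168),226)[:2]-C; print('mark',np.hypot(*d),(np.arctan2(d[1],d[0])-3.05))
for c in ("side","wrist"):
    for r in place_of(c,"lid_top")[:3]: print(c,r['xy'],r['conf'],at_z(c,r['xy'],153).round(1))
print(place_of("side","jar")[:1],bot.get_ee_pos(),bot.get_t())
E
```

```text
100.42744743071486 0.9713701509891839
135.91069822993228 0.9680361007297009
mark 32.19842619227449 -0.03835228288450221
side [349.1, 190.5] 0.84 [611.8 137.6 153. ]
side [354.2, 242.1] 0.77 [556.6 -14.8 153. ]
side [263.2, 297.6] 0.65 [324.6 -81.5 153. ]
wrist [258.8, 267.8] 0.89 [557.6 -10.8 153. ]
wrist [405.8, 101.6] 0.65 [361.9 -36.7 153. ]
wrist [319.9, 184.8] 0.62 [462.7 -31.6 153. ]
[{'xy': [333.1, 303.7], 'conf': 0.88}] [491.96603502  -8.63445522 299.0292808 ] 50.6583
```

```bash
python3 - <<'E'
from station import *
bot.close_job(); print("closed")
E
```

```text
the job is handed in; nothing more can be done
closed
```

I loosened the wheel by about two turns, swung the bar clear of the lid towards the front, and handed the job in. The clock read 50.7 s at my last check. No verdict is reported, so what follows is from my own measurements.

- **Wheel:** I rolled the closed fingertips round the rim in three strokes at about 3 to 10 N. The index mark showed no noticeable slip. It ended at about 12.54 rad, and read about 12.53 rad after the bar was pushed.
- **Bar:** It was still over the lid when the wheel reached two turns. I then pushed it with under 2 N, and it ended at about 0.97 rad (clear from 0.75).
- **Stack and surroundings:**
  - The lid measured about 3 mm from its first position in the wrist camera. The two side-camera readings differ by about 8 mm, though the first of those was 7 to 12 mm from the top and wrist readings. I take this as measuring error, since the finger never went near the stack.
  - The jar's network position moved by under 2 pixels. The other bystanders look unmoved in the pictures, but I did not measure them.
- **Robot:** The fingers were backed off and raised to 299 mm before I handed the job in.

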